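Stow the shelf-fitting hardware on the laundry closet dresser

ROBOT

A 6-joint arm with a two-finger parallel gripper is mounted at the origin on the work surface. World frame = base frame: x ahead of the robot, y to its left, z up, the work surface at z = 0. Lengths are in m, angles in degrees, forces in N, time in s.
With the tool pointing down it reaches from about 0.4 to 0.825 m from the base axis. Payload 7 kg.
Tool frame: the origin (TCP) lies on the centre line of the jaws, within the pads' length; the fingertips stand 19 mm ahead of it and the grasp point (between the pads) is the TCP (r.tip_extent is the distance from the TCP to the fingertips, in m); z points along the fingers, y is the line along which they close (so a half turn about z gives the same grasp; the last joint's range is limited). The gripper opens to 88 mm and grips with 3 to 60 N. Pads are 19 mm wide; open, the fingers measure 130 mm over their backs; the gripper's body (78 mm by 193 mm) begins 47 mm behind the grasp point.
Start: joints at [89.101, 20.546, 0.682, 0, -70.136, -16.507], TCP at [0.202, 0.644, 0.246] pointing down, gripper open.
Joint ranges: [-176.03, 176.03], [-82.01, 121.73], [-58.28, 71.71], [-173.87, 95.51], [-174.79, -0.11], [-173.66, 173.66]. Speed limits (degrees/s): [136.94, 136.94, 172.46, 180, 180, 180].

INTERFACE

Orientations are given as [roll, pitch, yaw] about the fixed x, y, z axes, in that order (R = Rz(yaw) Ry(pitch) Rx(roll)).
In Python, from plant import r gives the robot as it stands. The module is installed in compiled form; this text tells all that it offers.
- The arm moves only by the tool jog_arm, never from a script. Its argument "deltas" is a list that holds one entry, the list of rows, each a list of 5 numbers: the opening, from -1 (shut) to 1 (fully open), then the shift along the world's x, y, z in cm, then the turn about the world's z in rad. In form: [[[claw, dx, dy, dz, turn], ...]]. A call has 1 to 8 rows; each row shifts and turns the commanded pose from where the row before left it; what a row does not reach is not made up. A row lasts 1/8 s, in which the tool goes at most 62.5 mm and 10.7 degrees, less where a joint would pass 70% of its speed; a pose out of reach is approached as far as the arm can. A call with a gripper value outside its range is refused whole. The fingers move at their own pace and stop on an object; "force" is the grip in N (left out, the last holds). Time passes only in rows, so rows that do not move let the fingers close. It gives the time, the measured TCP pose, the force, the opening and the grip force at its end, in the units of the state.
- r.get_state(): the state, without advancing time (a new reading comes with each control period).
- r.capture(name): name is "scene" or "top"; returns the picture (400x640x3 uint8, blue, green, red); there is no depth.
- r.camera_info(name): a dict with "fx", "fy", "cx", "cy" (pixels), "view" (4x4, takes a point from world to camera coordinates). Camera axes: x right, y up, looking along -z (the intrinsics and any distortion apply to the point x, -y, -z); pixel columns grow to the right and rows downward; lengths in m; the calibration is good to about 2 mm. A picture is of the moment at which its call begins. camera_info takes no time and is no camera call.
- r.close_job(): hands the job in; it is judged then, once.
The state is a dict: "time_s": time; "joints": joint angles; "qd": joint speeds; "joint_torque": joint torques, N m; "tcp_pos": TCP position; "eef_rot": TCP orientation; "contact_force": force on the tool from outside, world axes, zero at the start; "moment": the same for the moment, N m; "gripper_width": finger opening in m; "gripper_force": force on a finger pad.
Only numpy, scipy, OpenCV 4.12 (cv2) and the standard library are available. Lean on these libraries where they do the work, as an engineer would, in place of code of your own. Each camera call takes 0.05 s, during which the arm holds its last target. There are 200 camera calls.

TASK

Put the leftover hardware away: both white drawer knobs standing on their feet in the round dish, the closet-rod socket flange down in the square tray, and the bracket set in the small oblong box. The box is tight, so the steel angle bracket goes in first with its foot flat on the bottom and its leg upright, then the grey anchor block goes upright on the bracket's foot, beside the leg. Do not shift the jar, and leave everything released and at rest.

Things in the scene. Friction and masses are not known exactly. Their poses are not given: they have to be found in the camera images.
- knob_a: White porcelain drawer knob, mushroom shape, loose, about 60 g, standing on its foot. Foot 28 mm diameter x 4 mm, neck 16 mm, head 36 mm diameter with upright straight sides from 20 to 35 mm height, 42 mm tall in all. Origin at the centre of the foot's underside, z up. The two knobs are alike.
- knob_b: White porcelain drawer knob, mushroom shape, loose, about 60 g, standing on its foot. Foot 28 mm diameter x 4 mm, neck 16 mm, head 36 mm diameter with upright straight sides from 20 to 35 mm height, 42 mm tall in all. Origin at the centre of the foot's underside, z up. The two knobs are alike.
- elbow: L-shaped steel angle bracket, loose, about 150 g, resting on its foot with its leg upright. Foot 64 x 40 mm (x, y), 8 mm thick; the leg is a plate 8 mm thick (x), 40 mm wide (y), rising to 52 mm, at the -x end: it spans x = -32 to -24 mm. Origin at the centre of the foot's underside, z up; the bare part of the foot runs from x = -24 to +32 mm. Four dark dots mark screw holes.
- block: Grey plastic wall-anchor block for wire shelving, loose, about 60 g, standing upright: 38 x 38 mm, 44 mm tall, with an open slot 12 mm wide and 14 mm deep across the top along its x. Origin at the centre of its underside, z up (slot up).
- socket: Steel closet-rod socket, loose, about 100 g, lying flange down: round flange 64 mm diameter x 5 mm, and on it an open cup 46 mm outside diameter (wall 4 mm) that rises to 34 mm height. Origin at the centre of the flange's underside, z up.
- box: Small oblong wooden box, open at the top, fixed: outside 92 x 68 mm (x, y), 18 mm high, walls and floor 4 mm (inside 84 x 60 mm, floor 4 mm above the origin). Origin at the centre of its underside. The bracket may lie in it either way round along the box's x.
- dish: Round wooden dish, fixed: 132 mm across the rim, 14 mm high, flat floor about 112 mm across and 4 mm above the origin. Origin at the centre of its underside.
- tray: Square low wooden tray, open at the top, fixed: outside 108 x 108 mm, 12 mm high, walls and floor 4 mm (inside 100 x 100 mm, floor 4 mm above the origin). Origin at the centre of its underside.
- jar: Bystander: white closed jar with a grey cap, 56 mm diameter, 75 mm tall, standing between two of the organisers. Origin at the centre of its underside.
There are look-alikes about, which are no part of the job. What is shaped like the knob_b but brown, green or pink is not meant.

How it is judged:
By the outcome, as a careful person would: the job done as asked, in the order asked, and still so for the second after the job is handed in, with the robot touching nothing.
It also fails if it takes over 122 s, if anything falls off the work surface, if the arm or the gripper's body presses on something with over 40 N, if the wrist force passes 120 N, or if a joint passes its speed limit or range.

## Working session

There is one attempt and no reset: what is moved stays moved. The work goes in short steps, Python scripts to look and compute and a tool call to move; the robot and the scene stay as the last step left them, time stands still between calls to the robot, and variables do not carry over. Pictures are saved under pics/ and viewed, at most 14 in all, crops included, and the job is handed in when it is done.

Besides the shell and the picture viewer there is one more tool, called as a command line: name --argument value ..., lists and objects as JSON in quotes. jog_arm: Moves the arm, as the interface text tells. Its arguments: {"type":"object","properties":{"deltas":{"type":"array"},"force":{"type":"number"}},"required":["deltas"]}

```bash
mkdir -p pics
python3 - <<'E'
from plant import r
import cv2,numpy as np
np.set_printoptions(precision=4,suppress=True)
for n in("scene","top"):
    im=r.capture(n);cv2.imwrite(f"pics/{n}0.png",im);c=r.camera_info(n)
    print(n,{k:v for k,v in c.items()})
    V=np.array(c["view"]);print(-V[:3,:3].T@V[:3,3])
s=r.get_state();print(s)
E
```

```text
scene {'fx': 389.0144755580833, 'fy': 389.0144755580833, 'cx': 321.5053619167816, 'cy': 195.6966817858975, 'view': array([[ 0.5562,  0.8309, -0.0148, -0.2504],
       [-0.7038,  0.4804,  0.5232,  0.2985],
       [ 0.4419, -0.2806,  0.8521, -1.1779],
       [ 0.    ,  0.    ,  0.    ,  1.    ]])}
[ 0.8698 -0.2659  0.8437]
top {'fx': 365.02083653437273, 'fy': 365.02083653437273, 'cx': 318.8982599965855, 'cy': 198.74786831686163, 'view': array([[ 0.0029, -0.9999, -0.0151,  0.0002],
       [ 0.9888,  0.0006,  0.1491, -0.465 ],
       [-0.1491, -0.0154,  0.9887, -0.7811],
       [ 0.    ,  0.    ,  0.    ,  1.    ]])}
[ 0.3434 -0.0116  0.8416]
{'time_s': 0.1, 'joints': array([ 89.1012,  20.588 ,   0.6386,  -0.0166, -70.1372, -16.5071]), 'qd': array([ 0.0905, -0.0295,  0.0523,  0.0369,  0.0456,  0.0476]), 'joint_torque': array([ -0.0017, -58.4164,  29.3747,   7.0154,   0.0102,  -0.0001]), 'tcp_pos': array([0.2018, 0.6437, 0.2447]), 'eef_rot': array([179.9126,  -0.0096, -17.4116]), 'contact_force': array([ 0.7059, -0.4721, -0.8838]), 'moment': array([-0.0455, -0.0096, -0.0055]), 'gripper_force': 0.0, 'gripper_width': 0.08787938018869319}
```

View pics/top0.png

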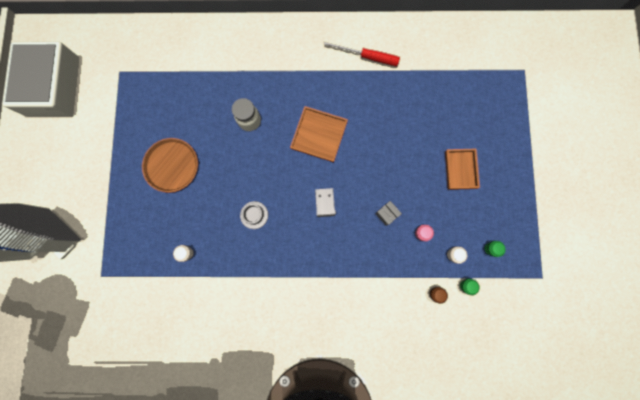

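View pics/scene0.png

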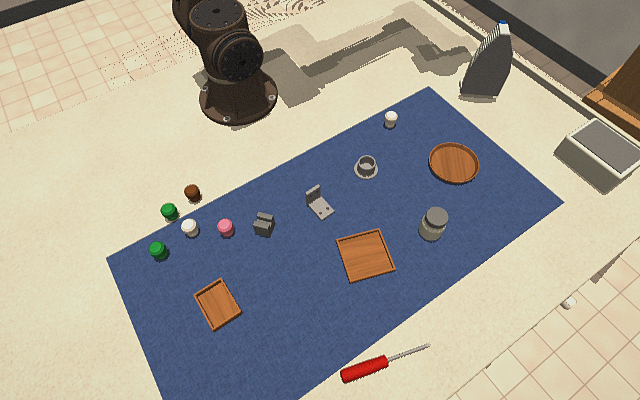

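The top view shows the white knobs at (182,254) and (458,255), the jar at (245,115), the dish at (170,165) and the tray at (320,133). The box is at (462,169), the socket at (254,215), the bracket at (325,202) and the block at (389,213). 

Knob-shaped candidates:
- White: (182,254) and (458,255). These fit "white porcelain".
- Pink: (425,233).
- Green: (496,249) and (470,287).
- Brown: (439,295).

I'll measure next and confirm these in an enlarged crop.

```bash
cat > h.py <<'E'
from plant import r
import cv2,numpy as np
np.set_printoptions(precision=4,suppress=True)
C={n:r.camera_info(n) for n in("scene","top")}
def ray(n,u,v):
    c=C[n];V=np.array(c["view"]);R=V[:3,:3]
    d=R.T@np.array([(u-c["cx"])/c["fx"],-(v-c["cy"])/c["fy"],-1.])
    return -R.T@V[:3,3],d
def onz(n,p,z):
    o,d=ray(n,*p);return (o+d*(z-o[2])/d[2])[:2]
def tri(a,b):
    (o,d),(p,e)=ray("top",*a),ray("scene",*b)
    A=np.c_[d,-e];t=np.linalg.lstsq(A,p-o,rcond=None)[0]
    x,y=o+d*t[0],p+e*t[1];return (x+y)/2,np.linalg.norm(x-y)
def proj(n,P):
    c=C[n];V=np.array(c["view"]);q=V[:3,:3]@np.array(P,float)+V[:3,3]
    return c["cx"]-c["fx"]*q[0]/q[2],c["cy"]+c["fy"]*q[1]/q[2]
def blobs(mask,amin=40):
    k,_,st,ce=cv2.connectedComponentsWithStats(mask.astype(np.uint8))
    return [(ce[i],st[i]) for i in range(1,k) if st[i][4]>=amin]
E
python3 - <<'E'
from h import *
for n in("top","scene"):
    im=cv2.imread(f"pics/{n}0.png");h=cv2.cvtColor(im,cv2.COLOR_BGR2HSV)
    H,S,V=cv2.split(h)
    blue=(H>95)&(H<130)&(S>90)
    hull=cv2.convexHull(np.argwhere(cv2.morphologyEx(blue.astype(np.uint8),cv2.MORPH_OPEN,np.ones((5,5))))[:,::-1].astype(np.int32))
    m=np.zeros(H.shape,np.uint8);cv2.fillConvexPoly(m,hull,1)
    m=cv2.erode(m,np.ones((3,3)))>0
    print(n,"grey/white")
    for c,s in blobs(m&(S<75)&(V>75),60):print(c,s)
    print("wood")
    w=(m&(H<20)&(S>75)&(V>50)).astype(np.uint8)
    for c in cv2.findContours(w,cv2.RETR_EXTERNAL,cv2.CHAIN_APPROX_NONE)[0]:
        if cv2.contourArea(c)<500: continue
        P=np.array([onz(n,p[0],.012) for p in c],np.float32)
        print(cv2.contourArea(c),cv2.minAreaRect(P),cv2.boundingRect(c))
t=cv2.imread("pics/top0.png")[185:305,150:510];s=cv2.imread("pics/scene0.png")[95:270,135:425]
a=cv2.resize(t,(800,267),interpolation=cv2.INTER_CUBIC);b=cv2.resize(s,None,fx=1.9,fy=1.9,interpolation=cv2.INTER_CUBIC)
o=np.zeros((600,800,3),np.uint8);o[:267]=a;o[267:267+b.shape[0],:b.shape[1]]=b[:333];cv2.imwrite("pics/c1.png",o)
E
```

```text
top grey/white
[245.616  114.1418] [231  98  30  33 698]
[319.5161 126.4194] [289 106  60  57 155]
[161.1888 157.8671] [141 137  58  56 143]
[470.0978 160.8261] [445 148  36  41  92]
[324.5887 202.011 ] [315 188  21  29 547]
[253.7462 214.7946] [239 201  30  29 662]
[388.9401 212.3892] [377 201  25  24 334]
[182.0346 252.9204] [172 244  21  18 289]
[457.4272 254.5364] [447 246  21  18 302]
wood
1166.0 ((0.5396647453308105, -0.32910385727882385), (0.09356054663658142, 0.07194850593805313), 1.3831899166107178) (445, 149, 35, 40)
2284.5 ((0.5485535860061646, 0.3515613079071045), (0.12901490926742554, 0.12908188998699188), 47.02460861206055) (142, 138, 56, 55)
1956.5 ((0.6245691776275635, 0.002755589783191681), (0.10792576521635056, 0.10988788306713104), 71.87062072753906) (291, 107, 56, 55)
scene grey/white
[390.3118 118.4785] [384 110  14  18 186]
[365.5845 167.6689] [354 155  24  25 296]
[319.3482 204.0235] [305 184  30  36 425]
[433.3271 223.0579] [418 206  31  35 691]
[264.3864 215.3636] [257 211  17   9  88]
[189.464 226.936] [181 218  17  20 250]
[261.5366 223.813 ] [253 219  19  11 123]
wood
1400.5 ((0.538203239440918, -0.32928821444511414), (0.0988248810172081, 0.06957609951496124), 1.5223851203918457) (193, 278, 49, 54)
2059.5 ((0.6252462863922119, 0.0022826939821243286), (0.10886015743017197, 0.11141181737184525), 71.8843765258789) (336, 228, 60, 55)
1546.0 ((0.5468211770057678, 0.354329377412796), (0.12758409976959229, 0.13309118151664734), 48.0020751953125) (429, 142, 50, 41)
```

View pics/c1.png

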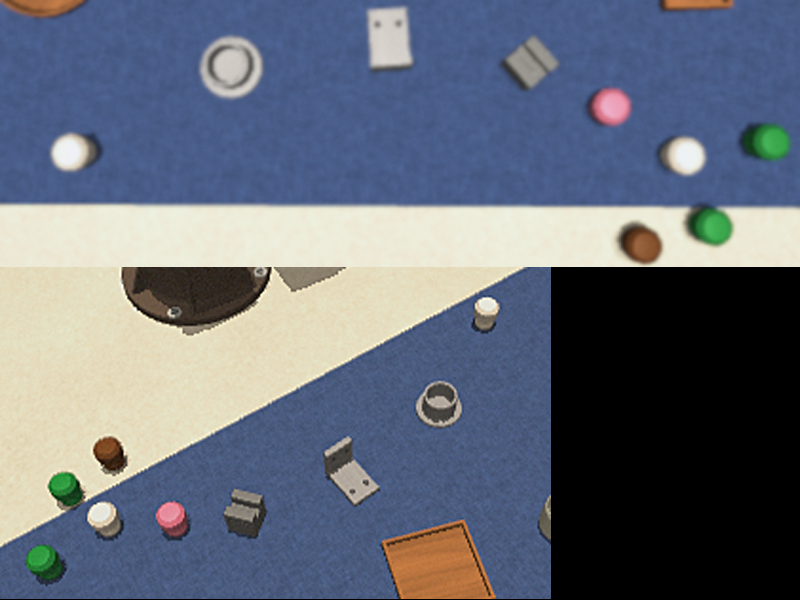

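The crop confirms it: the only two white knobs are at top (182,254) and (458,255), with pink, green and brown ones around the second. The bracket's leg is at its robot-side end, and the block is turned about 45°. Next I need exact poses.

Run:
```python
from h import *
T=cv2.imread("pics/top0.png");S=cv2.imread("pics/scene0.png")
for a,b in(((182.0,252.9),(390.3,118.5)),((457.4,254.5),(189.5,226.9)),((253.7,214.8),(365.6,167.7))):
    print("tri",*tri(a,b))
def mask(im,box,thr=75,vm=60):
    h=cv2.cvtColor(im,cv2.COLOR_BGR2HSV);m=np.zeros(im.shape[:2],np.uint8)
    x,y,w,k=box;m[y:y+k,x:x+w]=((h[...,1]<thr)&(h[...,2]>vm))[y:y+k,x:x+w]
    m=cv2.morphologyEx(m,cv2.MORPH_CLOSE,np.ones((3,3)))
    return max(cv2.findContours(m,cv2.RETR_EXTERNAL,cv2.CHAIN_APPROX_NONE)[0],key=cv2.contourArea)
def w(c,n,z):return np.array([onz(n,p[0],z) for p in c],np.float32)
for n,im,box in(("top",T,(235,195,40,40)),("scene",S,(348,150,36,36))):
    print("socket",n,cv2.minEnclosingCircle(w(mask(im,box),n,.003)))
for n,im,box in(("top",T,(370,195,38,36)),("scene",S,(248,206,32,34))):
    c=mask(im,box);print("block",n,cv2.minAreaRect(w(c,n,.044)),cv2.approxPolyDP(c,2,True)[:,0].tolist())
for n,im,box in(("top",T,(308,182,35,40)),("scene",S,(300,180,40,45))):
    c=mask(im,box);a=cv2.approxPolyDP(c,2,True)[:,0]
    print("elbow",n,cv2.minAreaRect(w(c,n,.005)));
    for p in a:print(p,[onz(n,p,z) for z in(0,.008,.052)])
# knob foot/head circles
for box in((165,238,34,30),(440,240,34,30)):
    print("knob",cv2.minEnclosingCircle(w(mask(T,box,60,140),"top",.033)))
o=np.zeros((460,640,3),np.uint8)
o[:,:320]=cv2.resize(T[185:231,372:404],(320,460),interpolation=cv2.INTER_NEAREST)
o[:,320:]=cv2.resize(T[180:226,308:340],(320,460),interpolation=cv2.INTER_NEAREST);cv2.imwrite("pics/c2.png",o)
```

```text
tri [0.3441 0.3041 0.0265] 0.0016680798276899735
tri [ 0.3427 -0.3027  0.0278] 0.0003490454730209183
tri [0.4315 0.1512 0.0112] 0.001058095101796831
socket top ((0.4318256974220276, 0.15255646407604218), 0.0339825414121151)
socket scene ((0.4256328344345093, 0.15865692496299744), 0.04044303670525551)
block top ((0.4317021071910858, -0.1511031985282898), (0.04122670739889145, 0.044046640396118164), 43.875770568847656) [[390, 201], [376, 213], [385, 224], [389, 224], [401, 214]]
block scene ((0.44096577167510986, -0.15683630108833313), (0.04585481062531471, 0.05580538883805275), 40.033958435058594) [[258, 211], [253, 228], [255, 232], [268, 236], [267, 228], [274, 221], [273, 217]]
elbow top ((0.4624040424823761, -0.011689184233546257), (0.06680519878864288, 0.04461654648184776), 4.975778102874756)
[315 189] [array([0.4933, 0.0107]), array([0.4919, 0.0105]), array([0.4841, 0.0094])]
[316 215] [array([0.4322, 0.0081]), array([0.4313, 0.008 ]), array([0.4267, 0.0069])]
[334 215] [array([ 0.4322, -0.0335]), array([ 0.4314, -0.0333]), array([ 0.4267, -0.0322])]
[333 189] [array([ 0.4933, -
[... 250 characters left out ...]
([0.4253, 0.0043])]
[305 192] [array([ 0.3992, -0.0168]), array([ 0.4037, -0.0192]), array([ 0.4282, -0.0322])]
[306 202] [array([ 0.4257, -0.0307]), array([ 0.4299, -0.033 ]), array([ 0.4531, -0.0452])]
[321 220] [array([ 0.4897, -0.028 ]), array([ 0.4933, -0.0302]), array([ 0.5131, -0.0426])]
[334 210] [array([0.4845, 0.0144]), array([0.4882, 0.0117]), array([ 0.5083, -0.0029])]
[320 195] [array([0.4284, 0.0099]), array([0.4326, 0.0073]), array([ 0.4556, -0.0071])]
[320 186] [array([0.4056, 0.0251]), array([0.41  , 0.0223]), array([0.4342, 0.0072])]
knob ((0.34432464838027954, 0.30511608719825745), 0.01911010593175888)
knob ((0.34246447682380676, -0.3035042881965637), 0.019072847440838814)
```

View pics/c2.png

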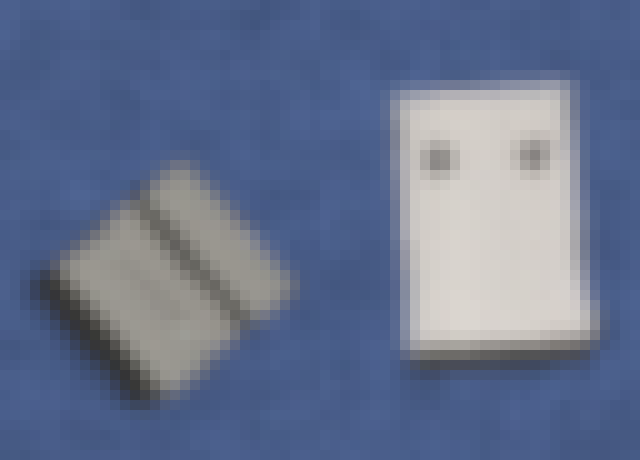

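c2 shows the block's top face with its slot running at about 42°, centred near (389,212.5). The bracket is yawed about 4°, with its leg along the lower edge. All points agree with the given sizes to within 2–3 mm. I'll start with the bracket and grip its leg faces.

jog_arm --deltas '[[[0,2.9,-5.5,0,-0.149],[0,2.9,-5.5,0,-0.149],[0,2.9,-5.5,0,-0.149],[0,2.9,-5.5,0,-0.149],[0,2.9,-5.5,0,-0.149],[0,2.9,-5.5,0,-0.149],[0,2.9,-5.5,0,-0.149],[0,2.7,-5.5,0,-0.149]]]'

```text
time_s: 1.1
tcp_pos: [0.4324, 0.2021, 0.2456]
eef_rot: [-180.0, 0.0, -86.0]
contact_force: [0.5, 0.4, -0.2]
gripper_width: 0.0438
gripper_force: 0.0
```

jog_arm --deltas '[[[0,0,-5.4,0,0],[0,0,-5.4,0,0],[0,0,-5.4,-3,0],[0,0,-5.4,-4,0],[0,0,0,-4,0],[0,0,0,-2,0],[0,0,0,0,0]]]'

```text
time_s: 1.98
tcp_pos: [0.4307, -0.0089, 0.1171]
eef_rot: [179.8, -0.1, -85.7]
contact_force: [-0.4, 0.5, 0.6]
gripper_width: 0.0438
gripper_force: 0.0
```

Run:
```python
from h import *
s=r.get_state();print(s["time_s"],s["tcp_pos"],s["eef_rot"],s["joints"],s["gripper_width"])
print("block",onz("top",(388.9,212.3),.044),tri((388.9,212.3),(265.5,216.5)))
im=r.capture("scene");cv2.imwrite("pics/s1.png",cv2.resize(im[150:260,240:400],(800,550),interpolation=cv2.INTER_CUBIC))
```

```text
1.975 [ 0.4307 -0.0089  0.1171] [179.7945  -0.0684 -85.7415] [ 25.2461   5.1046 -38.8633  -0.0135 -46.2485 -20.9784] 0.04379194794538257
block [ 0.4337 -0.1526] (array([ 0.4337, -0.1475,  0.0562]), np.float64(0.00664371196315506))
```

View pics/s1.png

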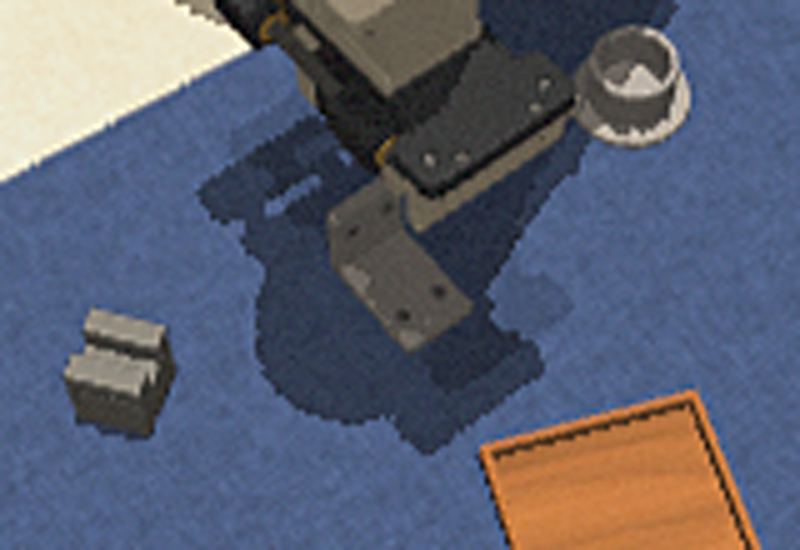

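The gripper hovers over the bracket, with its fingers around the leg plane (crop 365,210). Now I'll descend and grip.

jog_arm --deltas '[[[0,0.1,-0.1,-2.5,0],[0,0,0,-2.5,0],[0,0,0,-2,0],[0,0,0,-0.8,0],[0,0,0,0,0],[-1,0,0,0,0],[-1,0,0,0,0],[-1,0,0,0,0]]]' --force 25

```text
time_s: 3.02
tcp_pos: [0.4332, -0.009, 0.0408]
eef_rot: [-180.0, 0.0, -85.7]
contact_force: [0.1, -0.3, -0.1]
gripper_width: 0.0193
gripper_force: 0.0
```

jog_arm --deltas '[[[-1,0,0,0,0],[-1,0,0,0,0],[-1,0,0,0,0],[-1,0,0,0,0]]]'

```text
time_s: 3.52
tcp_pos: [0.4329, -0.0092, 0.0405]
eef_rot: [180.0, -0.0, -85.7]
contact_force: [-2.1, -0.8, 5.3]
gripper_width: 0.0082
gripper_force: 25.0
```

jog_arm --deltas '[[[-1,0,0,2,0],[-1,0,0,3,0],[-1,0,0,3,0],[-1,1.5,-4,0,-0.05],[-1,1.5,-5,0,0],[-1,1.5,-5,0,0],[-1,1.5,-5,0,0],[-1,1.5,-5,0,0]]]'

```text
time_s: 4.53
tcp_pos: [0.5081, -0.2508, 0.1198]
eef_rot: [180.0, 0.0, -88.6]
contact_force: [1.5, 0.3, -1.1]
gripper_width: 0.0079
gripper_force: 25.0
```

jog_arm --deltas '[[[-1,0.3,-4,0,0],[-1,0,-2,0,0],[-1,0,-1.6,0,0],[-1,0,0,0,0],[-1,0,0,0,0]]]'

```text
time_s: 5.15
tcp_pos: [0.5109, -0.3244, 0.1204]
eef_rot: [-180.0, 0.0, -88.5]
contact_force: [-0.5, 0.0, -0.5]
gripper_width: 0.0084
gripper_force: 25.0
```

Run:
```python
from h import *
im=r.capture("scene");a=cv2.resize(im[220:340,150:290],(467,400),interpolation=cv2.INTER_CUBIC)
im=r.capture("top");b=cv2.resize(im[120:240,410:510],(333,400),interpolation=cv2.INTER_CUBIC)
cv2.imwrite("pics/s2.png",np.hstack([a,b]))
```

```text
(no output)
```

View pics/s2.png

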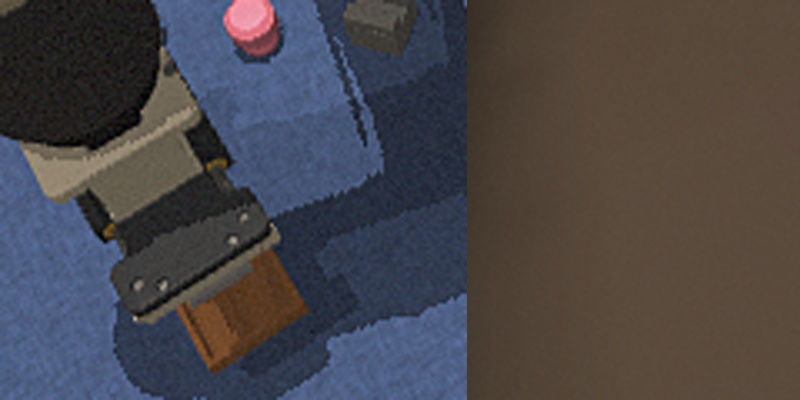

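The gripper is over the box and the bracket is hidden beneath it, but the width of 8 mm shows it is held. Lowering it now.

jog_arm --deltas '[[[-1,0,0,-2,0],[-1,0,0,-2,0],[-1,0,0,-2,0],[-1,0,0,-1,0],[-1,0,0,-0.4,0],[-1,0,0,-0.2,0],[-1,0,0,0,0],[-1,0,0,0,0]]]'

```text
time_s: 6.25
tcp_pos: [0.5113, -0.3253, 0.0449]
eef_rot: [-179.9, -0.0, -88.6]
contact_force: [-0.9, 0.6, -1.0]
gripper_width: 0.008
gripper_force: 25.0
```

jog_arm --deltas '[[[-1,0,0,-0.1,0],[-1,0,0,0,0],[-0.3,0,0,0,0],[-0.3,0,0,0,0],[-0.3,0,0,0,0],[-0.3,0,0,0,0],[-0.3,0,0,2,0],[-0.3,0,0,4,0]]]'

```text
time_s: 7.25
tcp_pos: [0.5097, -0.3247, 0.1022]
eef_rot: [179.8, 0.1, -88.6]
contact_force: [0.2, -0.2, -0.3]
gripper_width: 0.0303
gripper_force: 0.0
```

jog_arm --deltas '[[[0.36,-1.5,4,3,0.17],[0.36,-1.5,4,0,0.17],[0.36,-1.5,4,0,0.17],[0.36,-1.5,3,0,0.17],[0.36,-1.5,1.5,0,0.027],[0.36,0,0.7,0,0],[0.36,0,0,0,0]]]'

```text
time_s: 8.12
tcp_pos: [0.4366, -0.153, 0.1337]
eef_rot: [-180.0, -0.0, -48.0]
contact_force: [0.0, 0.1, -0.3]
gripper_width: 0.0593
gripper_force: 0.0
```

Run:
```python
from h import *
s=r.get_state();print(s["tcp_pos"],s["eef_rot"])
im=r.capture("scene");a=cv2.resize(im[220:340,150:290],(467,400),interpolation=cv2.INTER_CUBIC)
im=r.capture("top");cv2.imwrite("pics/top2.png",im);b=cv2.resize(im[120:240,410:510],(333,400),interpolation=cv2.INTER_CUBIC)
cv2.imwrite("pics/s3.png",np.hstack([a,b]))
```

```text
[ 0.4366 -0.153   0.1337] [-179.9677   -0.0369  -48.0417]
```

View pics/s3.png

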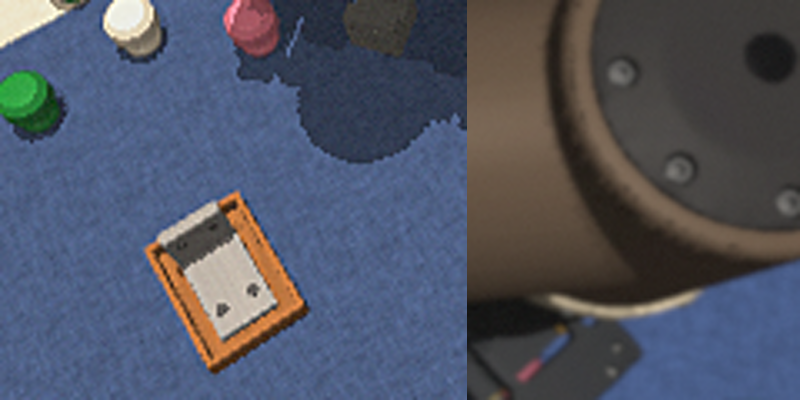

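The bracket sits flat and centred in the box, with its leg upright. Next is the block.

jog_arm --deltas '[[[0.36,-0.3,0.1,-3,0],[0.36,0,0,-3,0],[0.36,0,0,-2,0],[0.36,0,0,-1.6,0],[0.36,0,0,-0.9,0],[0.36,0,0,0,0],[-1,0,0,0,0],[-1,0,0,0,0]]]' --force 12

```text
time_s: 9.22
tcp_pos: [0.4334, -0.1522, 0.029]
eef_rot: [-179.9, -0.0, -48.1]
contact_force: [0.3, 0.2, -0.3]
gripper_width: 0.045
gripper_force: 0.0
```

jog_arm --deltas '[[[-1,0,0,0,0],[-1,0,0,0,0],[-1,0,0,0,0],[-1,0,0,0,0]]]'

```text
time_s: 9.72
tcp_pos: [0.4333, -0.1521, 0.0288]
eef_rot: [-180.0, -0.0, -48.0]
contact_force: [-1.2, 1.6, 6.3]
gripper_width: 0.0383
gripper_force: 12.0
```

jog_arm --deltas '[[[-1,0,0,2,0],[-1,0,0,3.5,0],[-1,0,0,4,0],[-1,2.2,-3.5,0,0.15],[-1,2.2,-3.5,0,0.15],[-1,2.2,-3.5,0,0.15],[-1,2.2,-3.5,0,0.15],[-1,2.1,-2.5,0,0.15]]]'

```text
time_s: 10.72
tcp_pos: [0.5422, -0.3186, 0.1229]
eef_rot: [-180.0, 0.0, -4.9]
contact_force: [1.3, 0.3, 0.6]
gripper_width: 0.0377
gripper_force: 12.0
```

jog_arm --deltas '[[[-1,0,-1.2,0,0.112],[-1,0,0,0,0],[-1,0,0,0,0],[-1,0,0,0,0]]]'

```text
time_s: 11.22
tcp_pos: [0.5419, -0.3285, 0.1236]
eef_rot: [-180.0, -0.0, 1.3]
contact_force: [-0.4, 0.1, -0.4]
gripper_width: 0.0379
gripper_force: 12.0
```

jog_arm --deltas '[[[-1,0,0,-2.5,0],[-1,0,0,-2.5,0],[-1,0,0,-1.5,0],[-1,0,0,-1,0],[-1,0,0,-0.5,0],[-1,0,0,-0.2,0],[-1,0,0,0,0],[-1,0,0,0,0]]]'

```text
time_s: 12.22
tcp_pos: [0.5422, -0.3293, 0.0419]
eef_rot: [180.0, -0.0, 1.3]
contact_force: [-0.7, -0.7, -0.9]
gripper_width: 0.0381
gripper_force: 12.0
```

jog_arm --deltas '[[[-1,0,0,-0.1,0],[-1,0,0,0,0],[0.08,0,0,0,0],[0.08,0,0,0,0],[0.08,0,0,0,0],[0.08,0,0,2,0],[0.08,0,0,4,0],[0.08,0,0,3,0]]]'

```text
time_s: 13.22
tcp_pos: [0.5422, -0.3293, 0.1317]
eef_rot: [180.0, -0.0, 1.3]
contact_force: [0.9, 0.4, 0.7]
gripper_width: 0.0473
gripper_force: 0.0
```

jog_arm --deltas '[[[0.2,-4,0.5,0,-0.12],[0.2,-4,0.5,0,-0.11],[0.2,-4,0.5,0,0],[0.2,-4,0.5,0,0],[0.2,-2.5,0.5,0,0],[0.2,-1.4,0,0,0],[0.2,0,0,0,0],[0.2,0,0,0,0]]]'

```text
time_s: 14.22
tcp_pos: [0.344, -0.3045, 0.1305]
eef_rot: [180.0, -0.0, -11.8]
contact_force: [-0.0, 0.4, 0.9]
gripper_width: 0.0529
gripper_force: 0.0
```

Run:
```python
from h import *
im=r.capture("scene");a=cv2.resize(im[180:340,140:290],(450,480),interpolation=cv2.INTER_CUBIC)
cv2.imwrite("pics/s4.png",a)
```

```text
(no output)
```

View pics/s4.png

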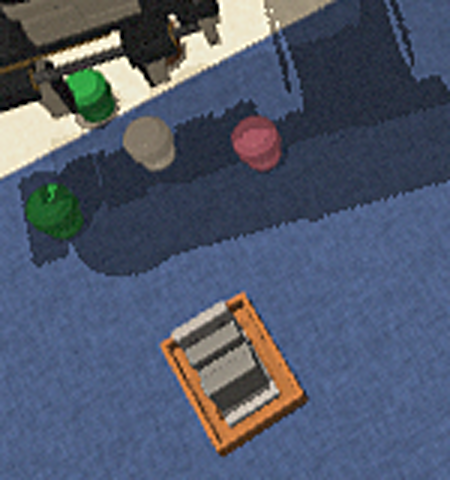

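The block stands upright on the bracket's foot, beside the leg. Next is knob_b, the white one at crop (150,143).

jog_arm --deltas '[[[0.2,-0.1,0.1,-3,0],[0.2,0,0,-3,0],[0.2,0,0,-2,0],[0.2,0,0,-1.3,0],[0.2,0,0,-0.7,0],[0.2,0,0,0,0],[-1,0,0,0,0],[-1,0,0,0,0]]]'

```text
time_s: 15.28
tcp_pos: [0.3424, -0.3033, 0.031]
eef_rot: [180.0, -0.1, -11.8]
contact_force: [-0.4, -0.2, -0.4]
gripper_width: 0.038
gripper_force: 0.0
```

jog_arm --deltas '[[[-1,0,0,0,0],[-1,0,0,0,0],[-1,0,0,0,0],[-1,0,0,0,0]]]'

```text
time_s: 15.78
tcp_pos: [0.3423, -0.3033, 0.0309]
eef_rot: [180.0, -0.1, -11.8]
contact_force: [-0.0, 2.3, 6.4]
gripper_width: 0.035
gripper_force: 12.0
```

jog_arm --deltas '[[[-1,0,0,2,0],[-1,0,0,4,0],[-1,0.5,3,4,0],[-1,2,5,0,0],[-1,2,5,0,0],[-1,2,5,0,0],[-1,2,5,0,0],[-1,2,5,0,0]]]'

```text
time_s: 16.77
tcp_pos: [0.4471, -0.0214, 0.1305]
eef_rot: [-180.0, -0.0, -11.8]
contact_force: [1.1, -0.5, -1.3]
gripper_width: 0.0348
gripper_force: 12.0
```

jog_arm --deltas '[[[-1,2,5,0,0],[-1,2,5,0,0],[-1,2,5,0,0],[-1,2,5,0,0],[-1,2,5,0,0],[-1,2,5,0,0],[-1,0.7,4,0,0],[-1,0,3,0,0]]]'

```text
time_s: 17.77
tcp_pos: [0.5738, 0.3483, 0.1295]
eef_rot: [180.0, 0.0, -11.8]
contact_force: [-0.3, -1.0, 0.1]
gripper_width: 0.0354
gripper_force: 12.0
```

jog_arm --deltas '[[[-1,0,0,0,0],[-1,0,0,0,0]]]'

```text
time_s: 18.02
tcp_pos: [0.5733, 0.3463, 0.1301]
eef_rot: [180.0, 0.0, -11.8]
contact_force: [-0.2, -0.5, 0.4]
gripper_width: 0.0349
gripper_force: 12.0
```

jog_arm --deltas '[[[-1,0,0,-3,0],[-1,0,0,-3,0],[-1,0,0,-2,0],[-1,0,0,-1,0],[-1,0,0,-0.4,0],[-1,0,0,0,0],[-1,0,0,0,0]]]'

```text
time_s: 18.9
tcp_pos: [0.5744, 0.3472, 0.0373]
eef_rot: [-179.9, -0.0, -11.8]
contact_force: [-0.9, 0.3, -0.4]
gripper_width: 0.0349
gripper_force: 12.0
```

jog_arm --deltas '[[[-1,0,0,-0.05,0],[-1,0,0,0,0],[0.1,0,0,0,0],[0.1,0,0,0,0],[0.1,0,0,0,0],[0.1,0,0,2,0],[0.1,0,0,4,0],[0.2,0,0,3.5,0]]]'

```text
time_s: 19.9
tcp_pos: [0.574, 0.3469, 0.132]
eef_rot: [180.0, -0.0, -11.8]
contact_force: [0.6, 0.1, -0.1]
gripper_width: 0.0516
gripper_force: 0.0
```

jog_arm --deltas '[[[0.2,-4.5,-1,0,0],[0.2,-4.5,-1,0,0],[0.2,-4.5,-1,0,0],[0.2,-4.5,-0.7,0,0],[0.2,-3,-0.6,0,0],[0.2,-1.9,0,0,0],[0.2,0,0,0,0],[0.2,0,0,0,0]]]'

```text
time_s: 20.9
tcp_pos: [0.3454, 0.3043, 0.1311]
eef_rot: [-180.0, -0.0, -11.8]
contact_force: [-1.7, 0.1, -0.8]
gripper_width: 0.0528
gripper_force: 0.0
```

Run:
```python
from h import *
im=r.capture("scene");cv2.imwrite("pics/s5.png",cv2.resize(im[90:250,340:490],(450,480),interpolation=cv2.INTER_CUBIC))
```

```text
(no output)
```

View pics/s5.png

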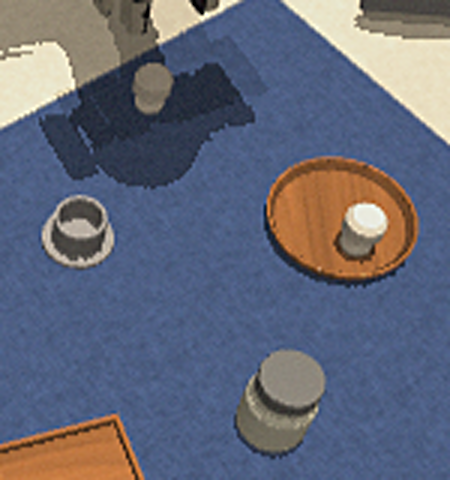

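Knob_b stands in the dish at crop (362,225). Next is knob_a at (0.344, 0.304).

jog_arm --deltas '[[[0.2,-0.1,0,-3,0],[0.2,0,0,-3,0],[0.2,0,0,-2,0],[0.2,0,0,-1.3,0],[0.2,0,0,-0.7,0],[0.2,0,0,0,0],[-1,0,0,0,0],[-1,0,0,0,0]]]'

```text
time_s: 21.95
tcp_pos: [0.3441, 0.3043, 0.0315]
eef_rot: [-179.9, -0.0, -11.8]
contact_force: [0.7, -0.8, 0.2]
gripper_width: 0.038
gripper_force: 0.0
```

jog_arm --deltas '[[[-1,0,0,0,0],[-1,0,0,0,0],[-1,0,0,0,0],[-1,0,0,0,0]]]'

```text
time_s: 22.45
tcp_pos: [0.3441, 0.3042, 0.0314]
eef_rot: [-180.0, -0.0, -11.8]
contact_force: [-0.8, -0.4, 7.0]
gripper_width: 0.035
gripper_force: 12.0
```

jog_arm --deltas '[[[-1,0,0,2,0],[-1,0,0,4,0],[-1,0,0,4,0],[-1,4,1.2,0,0],[-1,4,1.2,0,0],[-1,4,1.2,0,0],[-1,3.5,1.2,0,0],[-1,2.1,0.7,0,0]]]'

```text
time_s: 23.45
tcp_pos: [0.5213, 0.359, 0.1301]
eef_rot: [180.0, 0.0, -11.9]
contact_force: [-0.3, 0.8, -0.5]
gripper_width: 0.0353
gripper_force: 12.0
```

jog_arm --deltas '[[[-1,0,0,0,0],[-1,0,0,0,0]]]'

```text
time_s: 23.7
tcp_pos: [0.5193, 0.3584, 0.1303]
eef_rot: [179.9, 0.0, -11.9]
contact_force: [-0.3, 0.3, -0.3]
gripper_width: 0.035
gripper_force: 12.0
```

jog_arm --deltas '[[[-1,0,0,-3,0],[-1,0,0,-3,0],[-1,0,0,-2,0],[-1,0,0,-1,0],[-1,0,0,-0.4,0],[-1,0,0,0,0],[-1,0,0,0,0]]]'

```text
time_s: 24.58
tcp_pos: [0.5203, 0.3592, 0.0378]
eef_rot: [-179.9, -0.0, -11.8]
contact_force: [-0.3, 0.9, -1.7]
gripper_width: 0.0354
gripper_force: 12.0
```

jog_arm --deltas '[[[-1,0,0,-0.2,0],[-1,0,0,0,0],[0.1,0,0,0,0],[0.1,0,0,0,0],[0.1,0,0,0,0],[0.1,0,0,2,0],[0.1,0,0,4,0],[0.2,0,0,3.5,0]]]'

```text
time_s: 25.58
tcp_pos: [0.5199, 0.3588, 0.1309]
eef_rot: [180.0, 0.0, -11.8]
contact_force: [0.2, 0.5, 0.2]
gripper_width: 0.0517
gripper_force: 0.0
```

jog_arm --deltas '[[[0.6,-2,-4.5,0,0],[0.6,-2,-4.5,0,0],[0.6,-2,-4.5,0,0],[0.6,-2,-4.5,0,0],[0.6,-0.8,-2.7,0,0],[0.6,0,0,0,0],[0.6,0,0,0,0]]]'

```text
time_s: 26.45
tcp_pos: [0.4327, 0.1524, 0.1302]
eef_rot: [-180.0, -0.0, -11.9]
contact_force: [-0.1, 0.1, 0.6]
gripper_width: 0.0698
gripper_force: 0.0
```

jog_arm --deltas '[[[0.6,-0.1,0,-3,0],[0.6,0,0,-3,0],[0.6,0,0,-2,0],[0.6,0,0,-1.3,0],[0.6,0,0,-0.9,0],[0.6,0,0,0,0],[-1,0,0,0,0],[-1,0,0,0,0]]]' --force 20

```text
time_s: 27.45
tcp_pos: [0.4313, 0.1521, 0.0285]
eef_rot: [-179.9, -0.0, -11.8]
contact_force: [-0.4, 0.3, -0.8]
gripper_width: 0.0553
gripper_force: 0.0
```

jog_arm --deltas '[[[-1,0,0,0,0],[-1,0,0,0,0],[-1,0,0,0,0],[-1,0,0,0,0],[-1,0,0,0,0]]]'

```text
time_s: 28.08
tcp_pos: [0.4312, 0.152, 0.0283]
eef_rot: [-180.0, -0.0, -11.8]
contact_force: [-2.5, -0.8, 6.1]
gripper_width: 0.0447
gripper_force: 20.0
```

jog_arm --deltas '[[[-1,0,0,2,0],[-1,0,0,4,0],[-1,0,0,4,0],[-1,4,-3,0,0],[-1,4,-3,0,0],[-1,4,-3,0,0],[-1,4,-3,0,0],[-1,3.4,-3,0,0]]]'

```text
time_s: 29.08
tcp_pos: [0.626, 0.0006, 0.1272]
eef_rot: [180.0, 0.0, -11.9]
contact_force: [0.8, 0.9, -1.0]
gripper_width: 0.045
gripper_force: 20.0
```

jog_arm --deltas '[[[-1,0,0,0,0],[-1,0,0,-3,0],[-1,0,0,-3,0],[-1,0,0,-2,0],[-1,0,0,-1,0],[-1,0,0,-0.3,0],[-1,0,0,0,0],[-1,0,0,0,0]]]'

```text
time_s: 30.08
tcp_pos: [0.6255, 0.002, 0.0357]
eef_rot: [-180.0, -0.1, -11.8]
contact_force: [0.3, -0.7, -1.6]
gripper_width: 0.0451
gripper_force: 20.0
```

Bottom is about 3 mm above the tray floor. I'll lower it, release, and back off for a clear view.

jog_arm --deltas '[[[-1,0,0,-0.2,0],[-1,0,0,-0.1,0],[-1,0,0,0,0],[0.4,0,0,0,0],[0.4,0,0,0,0],[0.4,0,0,0,0],[0.4,0,0,2,0],[0.4,0,0,4,0]]]'

```text
time_s: 31.08
tcp_pos: [0.6236, 0.0015, 0.0906]
eef_rot: [179.9, 0.2, -11.9]
contact_force: [1.4, -0.3, 0.3]
gripper_width: 0.0612
gripper_force: 0.0
```

jog_arm --deltas '[[[0.4,0,0,5,0],[0.4,-4,-3,2,0],[0.4,-5,-3,0,0],[0.4,-5,-3,0,0],[0.4,-4,-3,0,0],[0.4,0,0,0,0],[0.4,0,0,0,0]]]'

```text
time_s: 31.95
tcp_pos: [0.4455, -0.1182, 0.1624]
eef_rot: [-180.0, -0.1, -11.9]
contact_force: [0.7, 0.5, -1.6]
gripper_width: 0.0612
gripper_force: 0.0
```

Run:
```python
from h import *
cv2.imwrite("pics/s6.png",cv2.resize(r.capture("scene")[90:380,140:580],(800,527),interpolation=cv2.INTER_CUBIC))
s=r.get_state();print(s["time_s"],s["qd"])
```

```text
32.0 [ 0.3866  0.8166  0.2604 -0.1839 -0.1422  0.0138]
```

View pics/s6.png

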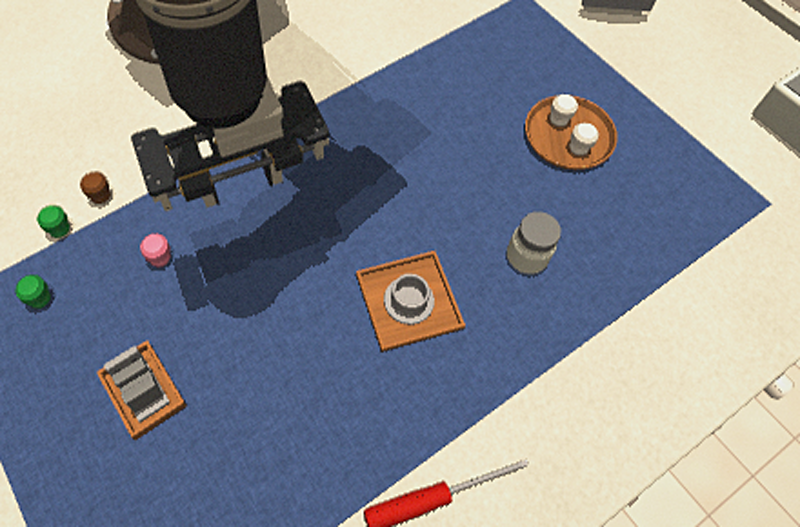

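The picture shows everything in place. Both knobs stand in the dish (564,110 and 583,139), the socket is in the tray (410,297), and the bracket and block are in the box (140,385). The jar looks to be where it was, and the gripper is clear of everything.

```bash
python3 -c "
from plant import r
print(r.close_job())"
```

```text
the job is handed in; nothing more can be done
None
```

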